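# Hang the bolt pail on the hook under the shelf

## Task

Hang the little steel bolt pail by its red handle on the yellow hook under the front edge of the grey shelf, keeping it upright all the way so that nothing spills. Somebody has set the hook to a height you do not know, so feel for it: lower the handle gently onto the hook without leaning on it, let the hook take the pail's weight while you still hold it, and only then let go. Leave the pail hanging still and the tee, the wrench and the ring where they lie.

Things in the scene. Friction and masses are not known exactly. Their poses are not given: they have to be found in the camera images.
- pail: Open steel pail of bolts, one rigid piece, 0.3 to 0.65 kg, 86 mm across the rim, 50 mm high. Origin: centre of its underside, z up. A rigid red handle of 8 mm round bar stands over it in its y-z plane: upright legs at y = +22 and -22 mm (52 mm over their outsides) up to z = 108 mm, then slanting in to a level top bar along y, 16 mm long, centre line at z = 122 mm. Same after a half turn.
- bail (a point): Underside of the middle of the handle's top bar, 118 mm above the pail's origin; axes as the pail's. The hook must end up under this point, passing along the pail's x between the legs.
- grip (a point): Point midway between the handle's legs, 100 mm above the pail's origin: place to pinch the handle across both legs (fingers closing along the pail's y), which leaves the middle free for the hook to pass between the fingers.
- rack: Fixed steel rack with a grey shelf. Origin: on the table straight below the bowl (lowest part) of the yellow hook. x points into the rack, away from the hook's open tip; y along the shelf; z up. Two posts 30 mm square at x = 125, y = +-165 mm; an upright steel strip 26 mm wide, front face at x = 57 mm, carries the hook.
- shelf_edge (a point): Middle of the shelf's lower front edge, 285 mm above the table at rack x = 12 mm; axes as the rack's. The 18 mm thick shelf runs from here 133 mm along x and 180 mm to each side. It bars a gripper that stands upright over the hook; a tool leaning back about 30 degrees (fingers pointing along +x and down) clears it.
- hook_low (a point): Top of the hook's bowl if set lowest, 150 mm above the table; axes as the rack's. It is really 0 to 40 mm higher: clamped there, not reported, rigid under load. 8 mm bar in the plane y = 0: bowl level from x = -4 to 8 mm, tip slants up to x = -25 mm, 17 mm above the bowl; rear climbs to a clamp 34 mm wide at x = 51 mm. A handle with underside 215 mm up clears the tip at any setting.
- tee: Heavy stainless tee fitting, lying on the table with its branch up: 122 mm along its x, 55 mm wide, 86 mm high, 0.9 kg. Origin: centre of its underside. Leave alone.
- wrench: Chrome socket wrench lying along its own x, 171 mm long (x = -115 to 56 mm), 32 mm wide and 44 mm high at its head (x = 40 mm). Origin on the table below its shaft. Leave alone.
- cring: Matte aluminium centering ring lying flat, 55 mm across, 10 mm high. Origin: centre of its underside. Leave alone.
Things that resemble listed ones, but are neither listed nor needed, are in the scene too. What is shaped like the pail but blue or orange is not meant.

How it is judged (in metres and radians):
On the way, in this order (a step that is already met when the one before it is completed fails the run):
1. the pail is lifted clear of the table in the fingers (height (world z) of pail above 0.025 m and contact force between the fingers and pail above 1 N), for 0.2 s.
2. the hook bears at least 2.5 N of the pail under the handle's top bar while the fingers still hold the handle (contact force between rack and pail above 2.5 N and contact force between the fingers and pail above 1 N and x of bail in the frame of rack between -0.018 and 0.03 m and y of bail in the frame of rack between -0.02 and 0.02 m), for 0.2 s.
At the end, for the whole second after the job is handed in: Pail hangs in the hook (bears 2.5 N or more): handle top bar's underside -18 to 30 mm along rack x, within 20 mm in y, at z 140 to 205 mm; upright within 0.3 rad, slower than 0.06 m/s and 0.6 rad/s; tee, wrench and ring within 30 mm of their starts (contact force between rack and pail above 2.5 N and x of bail in the frame of rack between -0.018 and 0.03 m and y of bail in the frame of rack between -0.02 and 0.02 m and z of bail in the frame of rack between 0.14 and 0.205 m and angle between pail's own z axis and vertical below 0.3 rad and linear speed of pail below 0.06 m/s and angular speed of pail below 0.6 rad/s and distance of each of tee, wrench, cring from where it was at the start of the episode below 0.03 m); the robot touches nothing.
It fails at once if the pail is tipped more than 0.55 rad (bolts would spill) (angle between pail's own z axis and vertical above 0.55 rad).
It fails at once if the pail is pressed on the hook or rack with more than 40 N (contact force between rack and pail above 40 N).
It fails at once if the tee, the wrench or the ring is pushed more than 30 mm (distance of any of tee, wrench, cring from where it was at the start of the episode above 0.03 m).
It also fails if it takes over 51 s, if anything falls off the work surface, if the arm or the gripper's body presses on something with over 40 N, if the wrist force passes 120 N, or if a joint passes its speed limit or range.

## Robot

A 6-joint arm with a two-finger parallel gripper is mounted at the origin on the work surface. World frame = base frame: x ahead of the robot, y to its left, z up, the work surface at z = 0. Lengths are in mm, angles in degrees, forces in N, time in s.
With the tool pointing down it reaches from about 300 to 850 mm from the base axis. Payload 4.2 kg.
Tool frame: the origin (TCP) lies at the very end of the fingers, on their centre line; the grasp point (between the pads) lies 19 mm behind it; z points along the fingers, y is the line along which they close (so a half turn about z gives the same grasp; the last joint's range is limited). The gripper opens to 91 mm and grips with 3 to 60 N. Pads are 32 mm wide; open, the fingers measure 118 mm over their backs; the gripper's body (76 mm by 178 mm) begins 60 mm behind the grasp point.
Start: joints at [68.354, 18.312, 89.639, -0, 72.044, -1.146], TCP at [201.376, 538.601, 213.976] pointing down, gripper open.
Joint ranges: [-177.97, 177.97], [-48.28, 115.42], [12.27, 149.76], [-77.06, 257.06], [2.81, 150.46], [-146.56, 146.56]. Speed limits (degrees/s): [147.25, 147.25, 180, 180, 180, 180].

## Interface

Orientations are given as [roll, pitch, yaw] about the fixed x, y, z axes, in that order (R = Rz(yaw) Ry(pitch) Rx(roll)).
In Python, from workcell import env, grab_frame gives the robot as it stands. The module is installed in compiled form; this text tells all that it offers.
- The arm moves only by the tool move_arm, never from a script. Its argument "plan" is a list of rows, each an object of numbers: "tx", "ty", "tz": the shift along the tool's x, y, z in cm; "wx", "wy", "wz": the turn, a rotation vector about the tool's x, y, z in rad. In form: [{"tx": .., "ty": .., "tz": .., "wx": .., "wy": .., "wz": ..}, ...]. A call has 1 to 12 rows; each row shifts and turns the commanded pose from where the row before left it, along the tool's axes as they then stand; what a row does not reach is not made up. A row lasts 1/12 s, in which the tool goes at most 41.7 mm and 7.16 degrees, less where a joint would pass 70% of its speed; a pose out of reach is approached as far as the arm can. A call is refused whole if a number of a shift passes 4.17 or a number of a turn 0.125, either way. A call with a gripper value outside its range is refused whole. "gripper" is the finger opening in cm, from 0 to 9.12, set as the call begins (left out, the last holds). The fingers move at their own pace and stop on an object; "force" is the grip in N (left out, the last holds). Time passes only in rows, so rows that do not move let the fingers close. It gives the time, the measured TCP pose, the force, the opening and the grip force at its end, in the units of the state.
- env.state(): the state, without advancing time (a new reading comes with each control period).
- grab_frame(name): name is "scene" or "top" or "wrist"; returns a dict with "color" (480x640x3 uint8, red, green, blue), "vfov" (degrees; the focal length in pixels is half the picture's height over the tangent of half this angle, whatever the lens; pixels are square), "cx", "cy" (the principal point, pixels), "k1" (the pictures are not rectified: a ray, as slopes to the right and down, at radius r is drawn at 1 + k1 r^2 times it, then the intrinsics apply), "view" (4x4, takes a point from world to camera coordinates). Camera axes: x right, y up, looking along -z (the intrinsics and any distortion apply to the point x, -y, -z); pixel columns grow to the right and rows downward; lengths in mm; the calibration is good to about 2 mm. A picture is of the moment at which its call begins. There is no depth.
- env.job_done(): hands the job in; it is judged then, once.
The state is a dict: "time_s": time; "qpos": joint angles; "qvel": joint speeds; "effort": joint torques, N m; "ee_pos": TCP position; "ee_rot": TCP orientation; "force": force on the tool from outside, world axes, zero at the start; "torque": the same for the moment, N m; "gripper_width": finger opening in mm; "gripper_force": force on a finger pad.
Only numpy, scipy, OpenCV 4.12 (cv2) and the standard library are available. Lean on these libraries where they do the work, as an engineer would, in place of code of your own. Each camera call takes 0.05 s, during which the arm holds its last target. There are 200 camera calls.

## Working session

There is one attempt and no reset: what is moved stays moved. The work goes in short steps, Python scripts to look and compute and a tool call to move; the robot and the scene stay as the last step left them, time stands still between calls to the robot, and variables do not carry over. Pictures are saved under pics/ and viewed, at most 11 in all, crops included, and the job is handed in when it is done.

Besides the shell and the picture viewer there is one more tool, called by a JSON object that holds its "fn" and its "kwargs". move_arm: Moves the arm, as the interface text tells. Its arguments: {"type":"object","properties":{"plan":{"type":"array","items":{"type":"object","properties":{"tx":{"type":"number"},"ty":{"type":"number"},"tz":{"type":"number"},"wx":{"type":"number"},"wy":{"type":"number"},"wz":{"type":"number"}}}},"gripper":{"type":"number"},"force":{"type":"number"}},"required":["plan"]}

```bash
mkdir -p pics
cat > h.py <<'E'
import numpy as np, cv2, pickle
from workcell import env, grab_frame
def snap(n,tag):
    f=grab_frame(n); cv2.imwrite(f'pics/{tag}.png',f['color'][:,:,::-1]); pickle.dump(f,open(f'pics/{tag}.pkl','wb')); return f
def load(tag): return pickle.load(open(f'pics/{tag}.pkl','rb'))
def foc(f): return 240/np.tan(np.radians(f['vfov'])/2)
def ray(f,u,v):
    F=foc(f); K=np.array([[F,0,f['cx']],[0,F,f['cy']],[0,0,1.]])
    p=cv2.undistortPoints(np.array([[[u,v]]],float),K,np.array([f['k1'],0,0,0,0.]))[0,0]
    V=np.array(f['view']); R=V[:3,:3]; d=R.T@np.array([p[0],-p[1],-1]); return -R.T@V[:3,3], d/np.linalg.norm(d)
def onz(f,u,v,z):
    o,d=ray(f,u,v); return o+d*(z-o[2])/d[2]
def tri(*obs):
    A=np.zeros((3,3));b=np.zeros(3);rs=[]
    for f,u,v in obs:
        o,d=ray(f,u,v); P=np.eye(3)-np.outer(d,d); A+=P;b+=P@o; rs.append((o,P))
    x=np.linalg.solve(A,b); return x,[round(float(np.linalg.norm(P@(x-o))),1) for o,P in rs]
def proj(f,p):
    V=np.array(f['view']); c=V[:3,:3]@np.array(p,float)+V[:3,3]; s=np.array([c[0],-c[1]])/-c[2]; s=s*(1+f['k1']*(s@s)); return s*foc(f)+[f['cx'],f['cy']]
E
python3 - <<'E'
from h import *
a=snap('scene','s0');b=snap('top','t0')
for f in(a,b): print(f['vfov'],f['k1'],ray(f,320,240))
print(env.state()['ee_pos'],env.state()['ee_rot'])
E
```

```text
42.27786307462604 0.03025074060355618 (array([ 697.4522884 ,  415.8180999 , 1109.41476098]), array([-0.23624815, -0.41611878, -0.87808427]))
56.338882616678525 0.012834238957940475 (array([ 432.04802168,  -32.31024006, 1050.4427604 ]), array([ 0.0554446 , -0.00914938, -0.99841984]))
[201.21083139 538.17358765 213.23419879] [-1.79912289e+02  1.48585211e-04  1.59498571e+02]
```

View pics/s0.png

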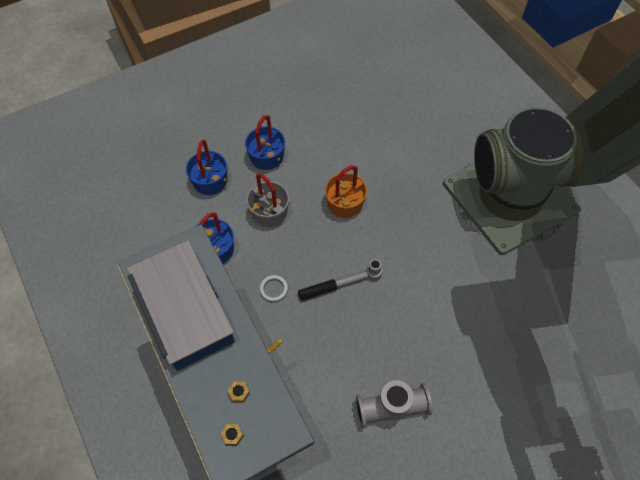

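View pics/t0.png

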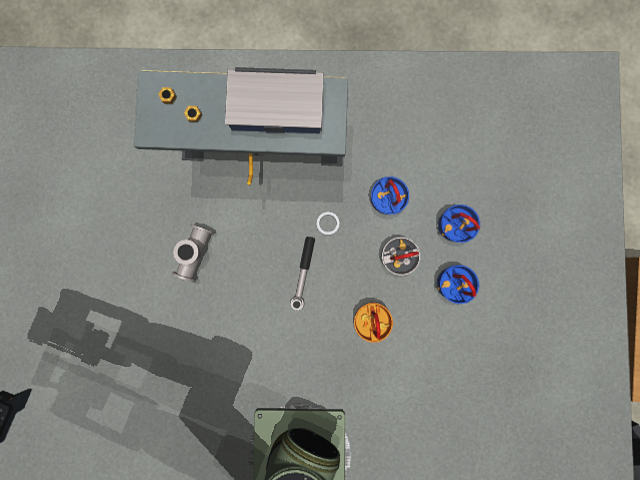

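The scene picture shows the possible pails: steel pail (268,201), blue ones (207,171), (265,147) and (215,238), orange (345,193). The steel one matches the description; in the top view it is at (401,256). The hook tip shows at scene (280,345) and top (250,183), and the shelf's front edge runs from top (135,148) to (345,155). I'll check the choice in a close crop.

Run:
```python
from h import *
a=load('s0')['color'];b=load('t0')['color']
def t(im,x,y): return cv2.resize(im[y:y+60,x:x+80],(400,300),interpolation=cv2.INTER_CUBIC)
m=np.vstack([np.hstack([t(a,230,165),t(b,360,225)]),np.hstack([t(a,235,315),t(b,210,130)])])
cv2.imwrite('pics/c1.png',m[:,:,::-1])
w=np.hstack([cv2.resize(b[125:185,110:190],(400,300),interpolation=cv2.INTER_CUBIC),cv2.resize(b[125:185,300:380],(400,300),interpolation=cv2.INTER_CUBIC)])
w2=np.hstack([cv2.resize(a[420:480,200:280],(400,300),interpolation=cv2.INTER_CUBIC),cv2.resize(a[410:470,260:340],(400,300),interpolation=cv2.INTER_CUBIC)])
cv2.imwrite('pics/c2.png',np.vstack([w,w2])[:,:,::-1])
```

```text
(no output)
```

View pics/c1.png

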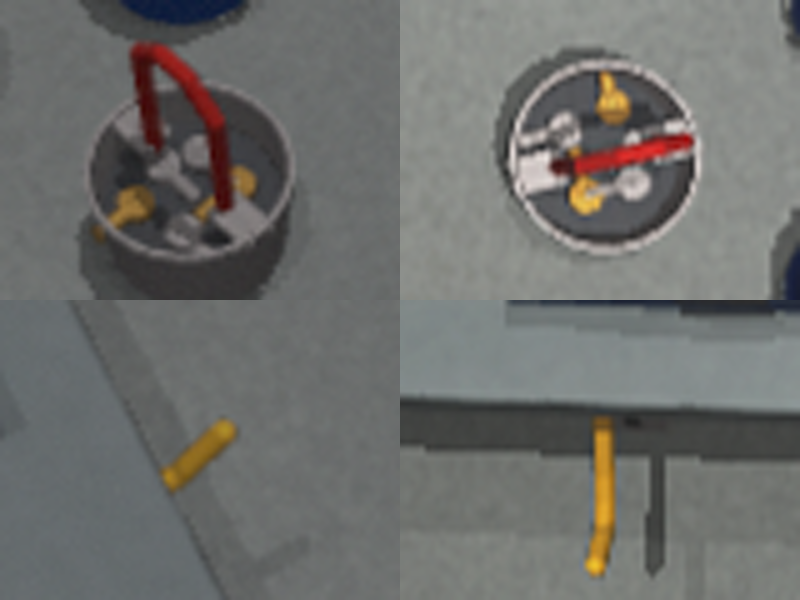

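View pics/c2.png

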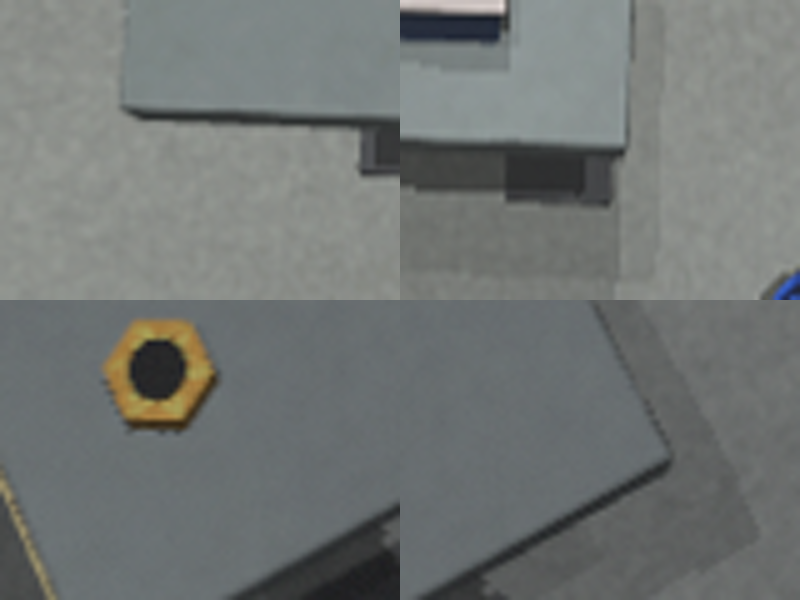

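The crops confirm the steel pail with the red handle, rim centre scene (268,199), top (401,256). The hook tip is at scene (280.6,341), top (249,183), and the shelf's front corner at scene (314,441.6), top (134.4,146).

Run:
```python
from h import *
from scipy.optimize import minimize
s=load('s0');t=load('t0')
print('rim',tri((s,268.4,199.4),(t,401,256.2)))
print('corner',tri((s,314,441.8),(t,134.4,146.2)), onz(t,134.4,146.2,303),onz(t,345.3,154.3,303),onz(s,200,228,303))
print('tip',tri((s,280.6,341),(t,249,183)))
b=onz(t,134.4,146.2,303);c=onz(t,345.3,154.3,303)
ys=(b-c)[:2];print('len',np.linalg.norm(ys)); ya=np.arctan2(ys[1],ys[0]);print('rack yaw',np.degrees(ya)-90, 'mid',(b+c)/2)
# handle silhouette fit
P=np.array([[0,-22,52],[0,-22,108],[0,-8,122],[0,8,122],[0,22,108],[0,22,52]],float)
ms=[]
for f,(x,y) in((s,(268,195)),(t,(401,256))):
    h=cv2.cvtColor(f['color'],cv2.COLOR_RGB2HSV); m=((h[...,0]<6)|(h[...,0]>174))&(h[...,1]>150)&(h[...,2]>60)
    w=np.zeros_like(m); w[y-40:y+35,x-27:x+27]=1; ms.append(m&w)
def cost(q):
    x,y,z,a=q;ca,sa=np.cos(a),np.sin(a); W=np.c_[x-sa*P[:,1],y+ca*P[:,1],z+P[:,2]]; r=0
    for f,m in zip((s,t),ms):
        k=8;xs,ys=np.where(m.any(0))[0],np.where(m.any(1))[0]; x0,y0=xs[0]-6,ys[0]-6
        M=m[y0:ys[-1]+7,x0:xs[-1]+7]; I=np.zeros((M.shape[0]*k,M.shape[1]*k),np.uint8)
        p=np.array([proj(f,v) for v in W])-[x0,y0]; d=np.linalg.norm(W.mean(0)-ray(f,320,240)[0]); th=max(1,int(round(8*foc(f)/d*k)))
        cv2.polylines(I,[np.round((p+.5)*k).astype(int)],False,255,th)
        r+=np.abs(cv2.resize(I,M.shape[::-1],interpolation=cv2.INTER_AREA)/255.-M).sum()/M.sum()
    return r
x,y=tri((s,268.4,199.4),(t,401,256.2))[0][:2]
best=min((minimize(cost,[x,y,0,a],method='Nelder-Mead',options=dict(initial_simplex=[[x,y,0,a],[x+5,y,0,a],[x,y+5,0,a],[x,y,6,a],[x,y,0,a+.2]])) for a in np.arange(-1.5,1.6,.3)),key=lambda r:r.fun)
print(best.x,np.degrees(best.x[3]),best.fun,[m.sum() for m in ms])
for n,u,v in(('cring',327.5,223),('wrenchhead',297,303),('wr',309,240),('tee',186,252)):print(n,onz(t,u,v,10))
```

```text
rim (array([ 453.92482584, -223.66920091,   42.18407713]), [0.3, 0.3])
corner (array([630.60902446, 279.08301324, 298.37218154]), [0.1, 0.1]) [629.32601079 277.20260925 303.        ] [619.06131968 -80.37830175 303.        ] [625.78573282 -74.07756524 303.        ]
tip (array([590.88885896, 100.40256385, 179.49954361]), [0.1, 0.1])
len 357.7282093941609
rack yaw -1.644276850527902 mid [624.19366523  98.41215375 303.        ]
[ 4.55235061e+02 -2.25336292e+02 -4.55016508e+00  2.43182239e-01] 13.933315962041943 0.8977182734618294 [np.int64(178), np.int64(74)]
cring [529.69071588 -58.90148132  10.        ]
wrenchhead [343.91142136   9.60889639  10.        ]
wr [489.53928341 -16.27296087  10.        ]
tee [458.41169538 269.28903348  10.        ]
```

{"fn": "move_arm", "kwargs": {"plan": [{"tx": -1.93,"ty": -2.73},{"tx": -1.93,"ty": -2.73},{"tx": -1.93,"ty": -2.73},{"tx": -1.93,"ty": -2.73},{"tx": -1.93,"ty": -2.73},{"tx": -1.93,"ty": -2.73},{"tx": -1.93,"ty": -2.73},{"tx": -1.93,"ty": -2.73},{"tx": -1.93,"ty": -2.73},{"tx": -1.93,"ty": -2.73},{"tx": -1.93,"ty": -2.73},{"tx": -1.93,"ty": -2.73}], "gripper": 9.12}}

```text
schema error: expected keys tx, ty, tz, wx, wy, wz
```

{"fn": "move_arm", "kwargs": {"plan": [{"tx": -1.93,"ty": -2.73},{"tx": -1.93,"ty": -2.73},{"tx": -1.93,"ty": -2.73},{"tx": -1.93,"ty": -2.73},{"tx": -1.93,"ty": -2.73},{"tx": -1.93,"ty": -2.73},{"tx": -1.93,"ty": -2.73},{"tx": -1.93,"ty": -2.73},{"tx": -1.93,"ty": -2.73},{"tx": -1.93,"ty": -2.73},{"tx": -1.93,"ty": -2.73},{"tx": -1.93,"ty": -2.73}]}}

```text
schema error: expected keys tx, ty, tz, wx, wy, wz
```

{"fn": "move_arm", "kwargs": {"plan": [{"wz": 0.12},{"wz": 0.12},{"wz": 0.12},{"wz": 0.12},{"wz": 0.12},{"wz": 0.12},{"wz": 0.12},{"wz": 0.12},{"wz": 0.12},{"wz": 0.12},{"wz": 0.12},{"wz": 0.12}]}}

```text
schema error: expected keys tx, ty, tz, wx, wy, wz
```

{"fn": "move_arm", "kwargs": {"plan": [{"wz": 0.12},{"wz": 0.12},{"wz": 0.12},{"wz": 0.12},{"wz": 0.12},{"wz": 0.12},{"wz": 0.12},{"wz": 0.12},{"wz": 0.12},{},{}]}}

```text
schema error: expected keys tx, ty, tz, wx, wy, wz
```

{"fn": "move_arm", "kwargs": {"plan": [{"tx": -1.93,"ty": -2.73,"tz": 0,"wx": 0,"wy": 0,"wz": 0},{"tx": -1.93,"ty": -2.73,"tz": 0,"wx": 0,"wy": 0,"wz": 0},{"tx": -1.93,"ty": -2.73,"tz": 0,"wx": 0,"wy": 0,"wz": 0},{"tx": -1.93,"ty": -2.73,"tz": 0,"wx": 0,"wy": 0,"wz": 0},{"tx": -1.93,"ty": -2.73,"tz": 0,"wx": 0,"wy": 0,"wz": 0},{"tx": -1.93,"ty": -2.73,"tz": 0,"wx": 0,"wy": 0,"wz": 0},{"tx": -1.93,"ty": -2.73,"tz": 0,"wx": 0,"wy": 0,"wz": 0},{"tx": -1.93,"ty": -2.73,"tz": 0,"wx": 0,"wy": 0,"wz": 0},{"tx": -1.93,"ty": -2.73,"tz": 0,"wx": 0,"wy": 0,"wz": 0},{"tx": -1.93,"ty": -2.73,"tz": 0,"wx": 0,"wy": 0,"wz": 0},{"tx": -1.93,"ty": -2.73,"tz": 0,"wx": 0,"wy": 0,"wz": 0},{"tx": -1.93,"ty": -2.73,"tz": 0,"wx": 0,"wy": 0,"wz": 0}], "gripper": 9.12}}

```text
time_s: 1.1
ee_pos: [303.3, 149.0, 213.8]
ee_rot: [180.0, 0.0, 159.5]
force: [0.5, -0.3, -0.0]
gripper_width: 91.4
gripper_force: 0.0
```

{"fn": "move_arm", "kwargs": {"plan": [{"tx": -1.93,"ty": -2.73,"tz": 0,"wx": 0,"wy": 0,"wz": 0},{"tx": -1.93,"ty": -2.73,"tz": 0,"wx": 0,"wy": 0,"wz": 0},{"tx": -1.93,"ty": -2.73,"tz": 0,"wx": 0,"wy": 0,"wz": 0},{"tx": -1.93,"ty": -2.73,"tz": 0,"wx": 0,"wy": 0,"wz": 0},{"tx": -1.93,"ty": -2.73,"tz": 0,"wx": 0,"wy": 0,"wz": 0},{"tx": -1.93,"ty": -2.73,"tz": 0,"wx": 0,"wy": 0,"wz": 0},{"tx": -1.93,"ty": -2.73,"tz": 0,"wx": 0,"wy": 0,"wz": 0},{"tx": -1.93,"ty": -2.73,"tz": 0,"wx": 0,"wy": 0,"wz": 0},{"tx": -1.93,"ty": -2.73,"tz": 0,"wx": 0,"wy": 0,"wz": 0},{"tx": -1.93,"ty": -2.73,"tz": 0,"wx": 0,"wy": 0,"wz": 0},{"tx": -1.93,"ty": -2.73,"tz": 0,"wx": 0,"wy": 0,"wz": 0},{"tx": -1.93,"ty": -2.73,"tz": 0,"wx": 0,"wy": 0,"wz": 0}]}}

```text
time_s: 2.1
ee_pos: [405.6, -239.0, 213.6]
ee_rot: [180.0, -0.0, 159.5]
force: [1.2, 0.5, 1.3]
gripper_width: 91.2
gripper_force: 0.0
```

{"fn": "move_arm", "kwargs": {"plan": [{"tx": 0,"ty": 0,"tz": 0,"wx": 0,"wy": 0,"wz": 0.12},{"tx": 0,"ty": 0,"tz": 0,"wx": 0,"wy": 0,"wz": 0.12},{"tx": 0,"ty": 0,"tz": 0,"wx": 0,"wy": 0,"wz": 0.12},{"tx": 0,"ty": 0,"tz": 0,"wx": 0,"wy": 0,"wz": 0.12},{"tx": 0,"ty": 0,"tz": 0,"wx": 0,"wy": 0,"wz": 0.12},{"tx": 0,"ty": 0,"tz": 0,"wx": 0,"wy": 0,"wz": 0.12},{"tx": 0,"ty": 0,"tz": 0,"wx": 0,"wy": 0,"wz": 0.12},{"tx": 0,"ty": 0,"tz": 0,"wx": 0,"wy": 0,"wz": 0.12},{"tx": 0,"ty": 0,"tz": 0,"wx": 0,"wy": 0,"wz": 0.12},{"tx": 0,"ty": 0,"tz": 0,"wx": 0,"wy": 0,"wz": 0.12},{"tx": 0,"ty": 0,"tz": 0,"wx": 0,"wy": 0,"wz": 0.12},{"tx": 0,"ty": 0,"tz": 0,"wx": 0,"wy": 0,"wz": 0.12}]}}

```text
time_s: 3.1
ee_pos: [405.5, -237.1, 213.5]
ee_rot: [-180.0, -0.0, 76.7]
force: [-0.6, 0.1, -0.2]
gripper_width: 91.3
gripper_force: 0.0
```

{"fn": "move_arm", "kwargs": {"plan": [{"tx": 0,"ty": 0,"tz": 0,"wx": 0,"wy": 0,"wz": 0.12},{"tx": 0,"ty": 0,"tz": 0,"wx": 0,"wy": 0,"wz": 0.12},{"tx": 0,"ty": 0,"tz": 0,"wx": 0,"wy": 0,"wz": 0.12},{"tx": 0,"ty": 0,"tz": 0,"wx": 0,"wy": 0,"wz": 0.12},{"tx": 0,"ty": 0,"tz": 0,"wx": 0,"wy": 0,"wz": 0.12},{"tx": 0,"ty": 0,"tz": 0,"wx": 0,"wy": 0,"wz": 0.12},{"tx": 0,"ty": 0,"tz": 0,"wx": 0,"wy": 0,"wz": 0.12},{"tx": 0,"ty": 0,"tz": 0,"wx": 0,"wy": 0,"wz": 0.12},{"tx": 0,"ty": 0,"tz": 0,"wx": 0,"wy": 0,"wz": 0.12},{"tx": 0,"ty": 0,"tz": 0,"wx": 0,"wy": 0,"wz": 0},{"tx": 0,"ty": 0,"tz": 0,"wx": 0,"wy": 0,"wz": 0}]}}

```text
time_s: 4.02
ee_pos: [405.5, -237.2, 213.6]
ee_rot: [-180.0, 0.0, 15.3]
force: [-0.7, -0.3, -0.1]
gripper_width: 91.0
gripper_force: 0.0
```

Run:
```python
from h import *
f=snap('wrist','w1'); s=env.state(); print(s['time_s'],s['ee_pos'],s['ee_rot'],s['qpos'],s['force'],f['vfov'],proj(f,(455,-225,122)))
```

```text
4.0667 [ 405.60917317 -237.22918509  213.66942379] [-1.79970386e+02  2.22057290e-02  1.52758336e+01] [-3.17273542e+01  8.84185780e+00  1.02576233e+02  4.24632510e-03
  6.86187113e+01  4.29952686e+01] [ 0.54320496  0.04549228 -0.49943935] 69.86083841466674 [317.97347239 178.34608726]
```

View pics/w1.png

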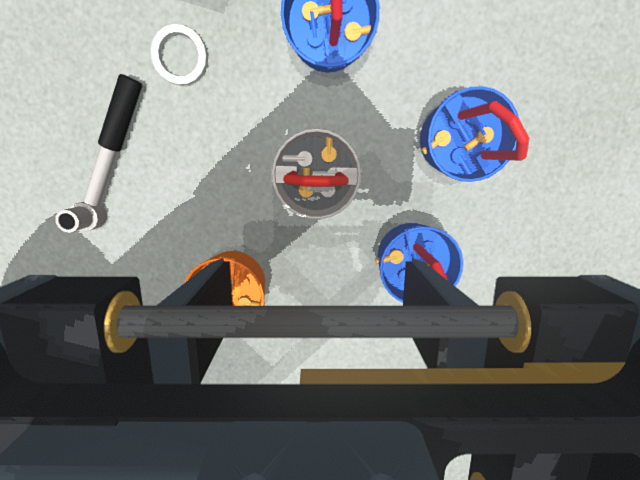

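The wrist view shows the steel pail at (316,172) with its handle level at (286..346,181), so the tool y axis is aligned with the handle. The predicted top bar was at (318,178). Next I lean the tool back and look again.

{"fn": "move_arm", "kwargs": {"plan": [{"tx": 0,"ty": 0,"tz": 0,"wx": 0,"wy": 0.105,"wz": 0},{"tx": 0,"ty": 0,"tz": 0,"wx": 0,"wy": 0.105,"wz": 0},{"tx": 0,"ty": 0,"tz": 0,"wx": 0,"wy": 0.105,"wz": 0},{"tx": 0,"ty": 0,"tz": 0,"wx": 0,"wy": 0.105,"wz": 0},{"tx": 0,"ty": 0,"tz": 0,"wx": 0,"wy": 0.105,"wz": 0},{"tx": -0.7,"ty": 0,"tz": 0.5,"wx": 0,"wy": 0,"wz": 0},{"tx": -0.7,"ty": 0,"tz": 0.5,"wx": 0,"wy": 0,"wz": 0},{"tx": 0,"ty": 0,"tz": 0,"wx": 0,"wy": 0,"wz": 0},{"tx": 0,"ty": 0,"tz": 0,"wx": 0,"wy": 0,"wz": 0}]}}

```text
time_s: 4.82
ee_pos: [399.4, -239.1, 197.9]
ee_rot: [-180.0, -30.0, 15.2]
force: [0.9, -0.8, -0.6]
gripper_width: 90.9
gripper_force: 0.0
```

Run:
```python
from h import *
f=snap('wrist','w2'); s=env.state(); print(s['time_s'],s['ee_pos'],s['ee_rot'],s['qpos'],proj(f,(453,-224,122)))
a=load('w1')['color'];b=f['color']
u,v=proj(f,(453,-224,100)).astype(int); x0=max(0,u-50);y0=max(0,v-45);print(x0,y0)
z=lambda im,x,y: cv2.resize(im[y:y+90,x:x+100],(400,360),interpolation=cv2.INTER_CUBIC)
cv2.imwrite('pics/c3.png',np.hstack([z(a,266,130),z(b,x0,y0)])[:,:,::-1])
```

```text
4.8667 [ 399.82733131 -239.16918616  198.38219938] [179.9784671  -30.03546525  15.23707794] [-51.77600604   2.83876882 119.17075734  36.16062444  51.32328965
   1.56814956] [315.61429078 230.83486404]
265 193
```

View pics/c3.png

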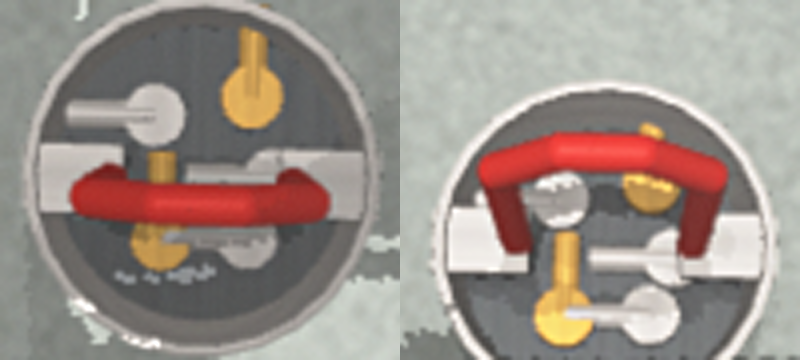

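Crop: the steel pail's handle bar middle is at w1 (316.75,181) and w2 (316.25,231). The knees are at w1 (289.8,179.3)/(344,180) and w2 (288,235.5)/(344.3,236.5).

Run:
```python
from h import *
from scipy.spatial.transform import Rotation as R
a=load('w1');b=load('w2')
m=tri((a,316.75,181),(b,316.25,231));l=tri((a,289.75,179.25),(b,288,235.5));r=tri((a,344,180),(b,344.25,236.5))
print(m,l,r); d=l[0]-r[0]; print(np.degrees(np.arctan2(d[1],d[0]))-90)
s=env.state(); T=R.from_euler('xyz',s['ee_rot'],degrees=True).as_matrix(); print(T)
for z in(122,m[0][2]):
  p=np.array([*m[0][:2],z-22])+T[:,2]*19; print(T.T@(p-s['ee_pos']))
```

```text
(array([ 452.87420383, -224.59104936,  122.44237499]), [0.0, 0.0]) (array([ 447.29243297, -202.88219642,  109.14828455]), [1.0, 1.0]) (array([ 458.47041099, -246.2699911 ,  108.07320117]), [0.7, 0.7])
14.446926019469984
[[ 8.35282912e-01  2.62632100e-01  4.83039168e-01]
 [ 2.27521886e-01 -9.64895992e-01  1.31185048e-01]
 [ 5.00535961e-01  3.25353263e-04 -8.65715684e-01]]
[ -1.6178374   -0.16658323 131.70716376]
[ -1.39641281  -0.1664393  131.32419279]
```

{"fn": "move_arm", "kwargs": {"plan": [{"tx": -0.15,"ty": 0,"tz": 1.2,"wx": 0,"wy": 0,"wz": 0},{"tx": 0,"ty": 0,"tz": 1.3,"wx": 0,"wy": 0,"wz": 0},{"tx": 0,"ty": 0,"tz": 1.3,"wx": 0,"wy": 0,"wz": 0},{"tx": 0,"ty": 0,"tz": 1.3,"wx": 0,"wy": 0,"wz": 0},{"tx": 0,"ty": 0,"tz": 1.3,"wx": 0,"wy": 0,"wz": 0},{"tx": 0,"ty": 0,"tz": 1.3,"wx": 0,"wy": 0,"wz": 0},{"tx": 0,"ty": 0,"tz": 1.3,"wx": 0,"wy": 0,"wz": 0},{"tx": 0,"ty": 0,"tz": 1.3,"wx": 0,"wy": 0,"wz": 0},{"tx": 0,"ty": 0,"tz": 1.0,"wx": 0,"wy": 0,"wz": 0},{"tx": 0,"ty": 0,"tz": 1.0,"wx": 0,"wy": 0,"wz": 0},{"tx": 0,"ty": 0,"tz": 0.8,"wx": 0,"wy": 0,"wz": 0},{"tx": 0,"ty": 0,"tz": 0,"wx": 0,"wy": 0,"wz": 0}]}}

```text
time_s: 5.87
ee_pos: [462.1, -221.5, 83.2]
ee_rot: [-179.9, -30.0, 15.2]
force: [-0.2, -0.2, -0.3]
gripper_width: 91.4
gripper_force: 0.0
```

{"fn": "move_arm", "kwargs": {"plan": [{"tx": 0,"ty": 0,"tz": 0,"wx": 0,"wy": 0,"wz": 0},{"tx": 0,"ty": 0,"tz": 0,"wx": 0,"wy": 0,"wz": 0},{"tx": 0,"ty": 0,"tz": 0,"wx": 0,"wy": 0,"wz": 0},{"tx": 0,"ty": 0,"tz": 0,"wx": 0,"wy": 0,"wz": 0},{"tx": 0,"ty": 0,"tz": 0,"wx": 0,"wy": 0,"wz": 0},{"tx": 0,"ty": 0,"tz": 0,"wx": 0,"wy": 0,"wz": 0},{"tx": 0,"ty": 0,"tz": 0,"wx": 0,"wy": 0,"wz": 0},{"tx": 0,"ty": 0,"tz": 0,"wx": 0,"wy": 0,"wz": 0}], "gripper": 3.5, "force": 40}}

```text
time_s: 6.53
ee_pos: [460.9, -221.6, 84.4]
ee_rot: [-179.9, -30.1, 15.1]
force: [-1.2, 3.1, 3.5]
gripper_width: 50.9
gripper_force: 40.0
```

{"fn": "move_arm", "kwargs": {"plan": [{"tx": 0.25,"ty": 0,"tz": -0.43,"wx": 0,"wy": 0,"wz": 0},{"tx": 0.5,"ty": 0,"tz": -0.87,"wx": 0,"wy": 0,"wz": 0},{"tx": 0.75,"ty": 0,"tz": -1.3,"wx": 0,"wy": 0,"wz": 0},{"tx": 0.75,"ty": 0,"tz": -1.3,"wx": 0,"wy": 0,"wz": 0},{"tx": 0.75,"ty": 0,"tz": -1.3,"wx": 0,"wy": 0,"wz": 0},{"tx": 0.75,"ty": 0,"tz": -1.3,"wx": 0,"wy": 0,"wz": 0},{"tx": 0.75,"ty": 0,"tz": -1.3,"wx": 0,"wy": 0,"wz": 0},{"tx": 0.5,"ty": 0,"tz": -0.87,"wx": 0,"wy": 0,"wz": 0},{"tx": 0.2,"ty": 0,"tz": -0.35,"wx": 0,"wy": 0,"wz": 0},{"tx": 0,"ty": 0,"tz": 0,"wx": 0,"wy": 0,"wz": 0},{"tx": 0,"ty": 0,"tz": 0,"wx": 0,"wy": 0,"wz": 0},{"tx": 0,"ty": 0,"tz": 0,"wx": 0,"wy": 0,"wz": 0}]}}

```text
time_s: 7.53
ee_pos: [460.2, -222.0, 187.0]
ee_rot: [-179.9, -30.0, 15.1]
force: [0.4, -1.2, -4.8]
gripper_width: 50.9
gripper_force: 40.0
```

Run:
```python
from h import *
from scipy.spatial.transform import Rotation as R
f=snap('wrist','w3'); s=env.state(); print(s['time_s'],s['ee_pos'],s['ee_rot'],s['qpos'],s['force'],s['gripper_force'])
T=R.from_euler('xyz',s['ee_rot'],degrees=True).as_matrix(); np.set_printoptions(suppress=True,precision=3); print(T)
g=s['ee_pos']-19*T[:,2]; print('grip',g)
# rack
y=np.radians(-1.64); X=np.array([np.cos(y),np.sin(y),0]); O=np.array([612.2,98.75,0])
for rx in(-75,2): 
  t=O+rx*X; print(rx,t[:2], t[:2]-g[:2])
t=load('t0'); print('hook tip at z184 ',onz(t,249,183,184), 'knee z~172',onz(t,251,176,172), onz(t,250.6,156,165))
```

```text
7.5833 [ 460.26153933 -221.99826953  187.02342549] [-179.86923931  -29.99545588   15.05783875] [-43.39626938   6.36949531 117.05287036  36.38352406  46.07537881
   8.20686022] [ 0.20375007  0.06543788 -4.85945116] 39.97450690716505
[[ 0.836  0.261  0.482]
 [ 0.225 -0.965  0.132]
 [ 0.5   -0.002 -0.866]]
grip [ 451.1   -224.508  203.479]
-75 [537.231 100.896] [ 86.13  325.404]
2 [614.199  98.693] [163.099 323.201]
hook tip at z184  [590.168  99.659 184.   ] knee z~172 [606.415  97.805 172.   ] [648.31  100.462 165.   ]
```

View pics/w3.png

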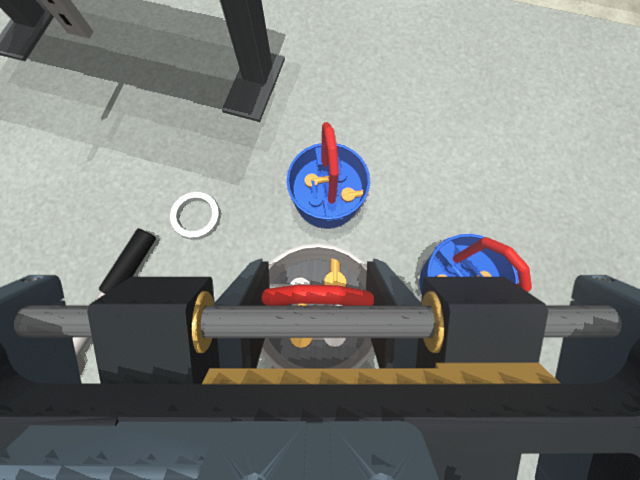

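The pail is lifted upright, with its handle at (318,297) between the fingers. Next I carry it to a point in front of the hook.

{"fn": "move_arm", "kwargs": {"plan": [{"tx": 0.33,"ty": -0.66,"tz": 0.19,"wx": 0,"wy": 0,"wz": 0},{"tx": 0.66,"ty": -1.325,"tz": 0.384,"wx": 0,"wy": 0,"wz": 0},{"tx": 0.66,"ty": -1.325,"tz": 0.384,"wx": 0,"wy": 0,"wz": 0},{"tx": 0.66,"ty": -1.325,"tz": 0.384,"wx": 0,"wy": 0,"wz": 0},{"tx": 0.66,"ty": -1.325,"tz": 0.384,"wx": 0,"wy": 0,"wz": 0},{"tx": 0.66,"ty": -1.325,"tz": 0.384,"wx": 0,"wy": 0,"wz": 0},{"tx": 0.66,"ty": -1.325,"tz": 0.384,"wx": 0,"wy": 0,"wz": 0},{"tx": 0.66,"ty": -1.325,"tz": 0.384,"wx": 0,"wy": 0,"wz": 0},{"tx": 0.66,"ty": -1.325,"tz": 0.384,"wx": 0,"wy": 0,"wz": 0},{"tx": 0.66,"ty": -1.325,"tz": 0.384,"wx": 0,"wy": 0,"wz": 0},{"tx": 0.66,"ty": -1.325,"tz": 0.384,"wx": 0,"wy": 0,"wz": 0},{"tx": 0.66,"ty": -1.325,"tz": 0.384,"wx": 0,"wy": 0,"wz": 0}]}}

```text
time_s: 8.58
ee_pos: [505.3, -50.8, 187.3]
ee_rot: [-179.9, -30.0, 15.1]
force: [0.8, -0.3, -5.0]
gripper_width: 50.7
gripper_force: 40.0
```

{"fn": "move_arm", "kwargs": {"plan": [{"tx": 0.66,"ty": -1.325,"tz": 0.384,"wx": 0,"wy": 0,"wz": 0},{"tx": 0.66,"ty": -1.325,"tz": 0.384,"wx": 0,"wy": 0,"wz": 0},{"tx": 0.66,"ty": -1.325,"tz": 0.384,"wx": 0,"wy": 0,"wz": 0},{"tx": 0.66,"ty": -1.325,"tz": 0.384,"wx": 0,"wy": 0,"wz": 0},{"tx": 0.66,"ty": -1.325,"tz": 0.384,"wx": 0,"wy": 0,"wz": 0},{"tx": 0.66,"ty": -1.325,"tz": 0.384,"wx": 0,"wy": 0,"wz": 0},{"tx": 0.66,"ty": -1.325,"tz": 0.384,"wx": 0,"wy": 0,"wz": 0},{"tx": 0.66,"ty": -1.325,"tz": 0.384,"wx": 0,"wy": 0,"wz": 0},{"tx": 0.66,"ty": -1.325,"tz": 0.384,"wx": 0,"wy": 0,"wz": 0},{"tx": 0.66,"ty": -1.325,"tz": 0.384,"wx": 0,"wy": 0,"wz": 0},{"tx": 0.33,"ty": -0.66,"tz": 0.19,"wx": 0,"wy": 0,"wz": 0},{"tx": 0,"ty": 0,"tz": 0,"wx": 0,"wy": 0,"wz": 0}]}}

```text
time_s: 9.58
ee_pos: [546.2, 104.8, 187.0]
ee_rot: [-179.9, -29.9, 15.2]
force: [0.2, 1.7, -5.1]
gripper_width: 51.1
gripper_force: 40.0
```

{"fn": "move_arm", "kwargs": {"plan": [{"tx": 0,"ty": 0,"tz": 0,"wx": -0.0245,"wy": 0,"wz": 0.042},{"tx": 0,"ty": 0,"tz": 0,"wx": -0.0245,"wy": 0,"wz": 0.042},{"tx": 0,"ty": 0,"tz": 0,"wx": -0.0245,"wy": 0,"wz": 0.042},{"tx": 0,"ty": 0,"tz": 0,"wx": -0.0245,"wy": 0,"wz": 0.042},{"tx": 0,"ty": 0,"tz": 0,"wx": -0.0245,"wy": 0,"wz": 0.042},{"tx": 0,"ty": 0,"tz": 0,"wx": -0.0245,"wy": 0,"wz": 0.042},{"tx": 0,"ty": 0,"tz": 0,"wx": 0,"wy": 0,"wz": 0},{"tx": 0,"ty": 0,"tz": 0,"wx": 0,"wy": 0,"wz": 0},{"tx": 0,"ty": 0,"tz": 0,"wx": 0,"wy": 0,"wz": 0}]}}

```text
time_s: 10.33
ee_pos: [546.4, 102.5, 187.5]
ee_rot: [180.0, -30.0, -1.6]
force: [0.8, -0.0, -5.3]
gripper_width: 51.2
gripper_force: 40.0
```

Run:
```python
from h import *
from scipy.spatial.transform import Rotation as R
f=snap('wrist','w4'); t=snap('top','t4');c=snap('scene','s4');s=env.state(); print(s['time_s'],s['ee_pos'],s['ee_rot'],s['qpos'],s['force'],s['gripper_force'])
T=R.from_euler('xyz',s['ee_rot'],degrees=True).as_matrix(); np.set_printoptions(suppress=True,precision=3); print(T)
g=s['ee_pos']-19*T[:,2]; print('grip',g)
z=lambda im,x,y,k: cv2.resize(im[y:y+300//k,x:x+400//k],(400,300),interpolation=cv2.INTER_CUBIC)
cv2.imwrite('pics/c4.png',np.vstack([np.hstack([z(f['color'],120,0,1),z(t['color'],200,130,4)]),np.hstack([z(f['color'],220,0,2),z(c['color'],240,290,4)])])[:,:,::-1])
```

```text
10.4833 [546.83008411 102.33267339 187.86295309] [179.9579953  -30.06189657  -1.60126561] [ 14.13991712   5.7553048  117.67127289 -16.64798505  28.47812514
 118.43748203] [ 0.26933534 -0.59187933 -4.14812653] 39.97790392488241
[[ 0.865 -0.028  0.501]
 [-0.024 -1.    -0.015]
 [ 0.501  0.001 -0.865]]
grip [537.316 102.613 204.307]
```

View pics/c4.png

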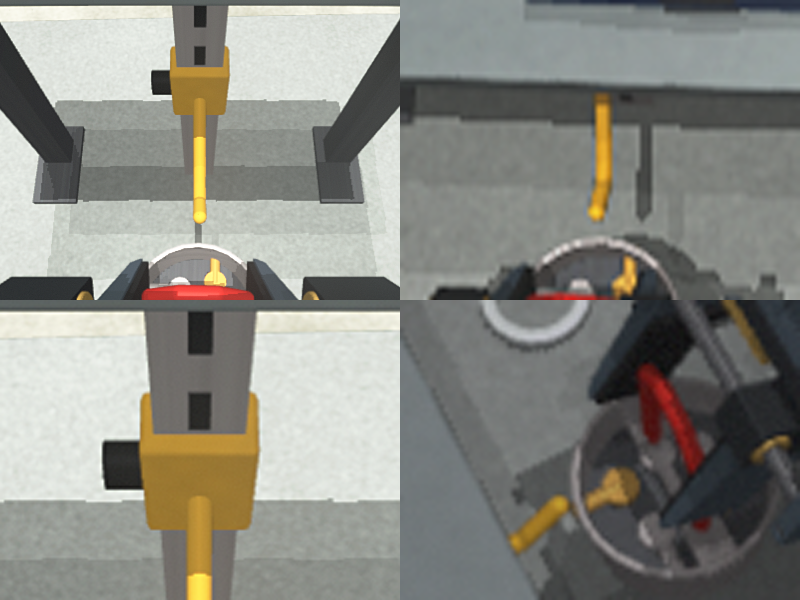

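Wrist crop: the hook lies straight ahead, its tip at (319,212) and in line with the handle centre at (318,295). In the top view the tip is at (249,183).

Run:
```python
from h import *
w=load('w4');t=load('t4');s=load('s4')
print(tri((w,319,212),(t,249,182.7)),tri((w,319,212),(s,280.6,341)),tri((w,319,212),(s,280.6,341),(t,249,182.7)))
X=np.array([np.cos(np.radians(-1.62)),np.sin(np.radians(-1.62)),0]);O=np.array([612.2,98.75,0])
for dx in(0,3):
 for h in(155,165,175,185): print(dx,h,proj(w,O+(dx-24)*X+[0,0,h+13]),proj(w,O+(dx-4)*X+[0,0,h-4]))
print(proj(w,[538.3,102.6,222+4]))
```

```text
(array([590.2505018 ,  99.2137125 , 186.16885974]), [0.2, 0.2]) (array([591.49586773,  99.90825677, 180.73205542]), [1.1, 1.1]) (array([591.41841064, 100.00912791, 180.94466635]), [1.2, 1.0, 0.2])
0 155 [318.42294986 225.2496385 ] [318.33755901 205.36460704]
0 165 [318.46978044 219.91972798] [318.37621239 199.70107596]
0 175 [318.52124549 214.06176095] [318.41830238 193.53331653]
0 185 [318.57806779 207.59328536] [318.46430772 186.79098397]
3 155 [318.42025435 220.68229908] [318.33539055 201.28680138]
3 165 [318.46676836 215.15876328] [318.37380906 195.47048003]
3 175 [318.51786546 209.09034194] [318.41562976 189.13835235]
3 185 [318.57425706 202.39234981] [318.46132459 182.21876106]
[314.68449034 294.60036674]
```

{"fn": "move_arm", "kwargs": {"plan": [{"tx": -0.35,"ty": 0.07,"tz": 0.6,"wx": 0,"wy": 0,"wz": 0},{"tx": -0.35,"ty": 0.08,"tz": 0.6,"wx": 0,"wy": 0,"wz": 0},{"tx": 0.3,"ty": 0,"tz": 0.17,"wx": 0,"wy": 0,"wz": 0},{"tx": 0.6,"ty": 0,"tz": 0.35,"wx": 0,"wy": 0,"wz": 0},{"tx": 0.6,"ty": 0,"tz": 0.35,"wx": 0,"wy": 0,"wz": 0},{"tx": 0.6,"ty": 0,"tz": 0.35,"wx": 0,"wy": 0,"wz": 0},{"tx": 0.6,"ty": 0,"tz": 0.35,"wx": 0,"wy": 0,"wz": 0},{"tx": 0.6,"ty": 0,"tz": 0.35,"wx": 0,"wy": 0,"wz": 0},{"tx": 0,"ty": 0,"tz": 0,"wx": 0,"wy": 0,"wz": 0}]}}

```text
time_s: 11.23
ee_pos: [587.2, 100.3, 174.6]
ee_rot: [180.0, -30.2, -1.6]
force: [-0.1, 0.6, -4.6]
gripper_width: 51.1
gripper_force: 40.0
```

{"fn": "move_arm", "kwargs": {"plan": [{"tx": 0.5,"ty": 0,"tz": 0.29,"wx": 0,"wy": 0,"wz": 0},{"tx": 0.6,"ty": 0,"tz": 0.35,"wx": 0,"wy": 0,"wz": 0},{"tx": 0.6,"ty": 0,"tz": 0.35,"wx": 0,"wy": 0,"wz": 0},{"tx": 0.6,"ty": 0,"tz": 0.35,"wx": 0,"wy": 0,"wz": 0},{"tx": 0.6,"ty": 0,"tz": 0.35,"wx": 0,"wy": 0,"wz": 0},{"tx": 0.4,"ty": 0,"tz": 0.23,"wx": 0,"wy": 0,"wz": 0},{"tx": 0,"ty": 0,"tz": 0,"wx": 0,"wy": 0,"wz": 0},{"tx": 0,"ty": 0,"tz": 0,"wx": 0,"wy": 0,"wz": 0},{"tx": 0,"ty": 0,"tz": 0,"wx": 0,"wy": 0,"wz": 0}]}}

```text
time_s: 11.98
ee_pos: [622.8, 99.0, 173.6]
ee_rot: [179.9, -30.0, -1.6]
force: [0.6, -0.1, -3.9]
gripper_width: 50.9
gripper_force: 40.0
```

Run:
```python
from h import *
from scipy.spatial.transform import Rotation as R
f=snap('wrist','w5');s=env.state(); print(s['time_s'],s['ee_pos'],s['ee_rot'],s['force'],s['gripper_force'],s['gripper_width'])
T=R.from_euler('xyz',s['ee_rot'],degrees=True).as_matrix(); g=s['ee_pos']-19*T[:,2]; print('grip',g)
```

```text
12.0333 [622.78229842  99.01819076 173.70876233] [179.93462341 -30.04535521  -1.56857062] [-0.3739718  -0.40768604 -4.84316509] 39.97722225263715 50.67881465304571
grip [613.27344041  99.300265   190.15570896]
```

View pics/w5.png

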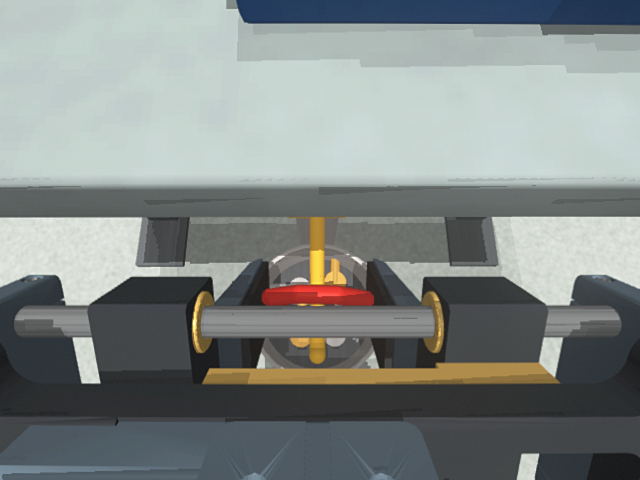

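The bar is over the hook: the hook runs under it at (318,297), with the tip visible at (317,358). I'll lower the pail with a softer grip.

{"fn": "move_arm", "kwargs": {"plan": [{"tx": -0.15,"ty": 0,"tz": 0.26,"wx": 0,"wy": 0,"wz": 0},{"tx": -0.15,"ty": 0,"tz": 0.26,"wx": 0,"wy": 0,"wz": 0},{"tx": -0.15,"ty": 0,"tz": 0.26,"wx": 0,"wy": 0,"wz": 0},{"tx": -0.15,"ty": 0,"tz": 0.26,"wx": 0,"wy": 0,"wz": 0},{"tx": -0.15,"ty": 0,"tz": 0.26,"wx": 0,"wy": 0,"wz": 0},{"tx": -0.15,"ty": 0,"tz": 0.26,"wx": 0,"wy": 0,"wz": 0},{"tx": -0.15,"ty": 0,"tz": 0.26,"wx": 0,"wy": 0,"wz": 0},{"tx": 0,"ty": 0,"tz": 0,"wx": 0,"wy": 0,"wz": 0},{"tx": 0,"ty": 0,"tz": 0,"wx": 0,"wy": 0,"wz": 0}], "force": 18}}

```text
time_s: 12.78
ee_pos: [623.2, 99.0, 152.6]
ee_rot: [179.9, -30.1, -1.6]
force: [0.2, 0.9, -4.5]
gripper_width: 51.3
gripper_force: 18.0
```

{"fn": "move_arm", "kwargs": {"plan": [{"tx": -0.05,"ty": 0,"tz": 0.087,"wx": 0,"wy": 0,"wz": 0},{"tx": -0.05,"ty": 0,"tz": 0.087,"wx": 0,"wy": 0,"wz": 0},{"tx": -0.05,"ty": 0,"tz": 0.087,"wx": 0,"wy": 0,"wz": 0},{"tx": 0,"ty": 0,"tz": 0,"wx": 0,"wy": 0,"wz": 0}]}}

```text
time_s: 13.12
ee_pos: [623.2, 99.0, 149.8]
ee_rot: [179.9, -30.1, -1.6]
force: [-0.5, -0.3, -4.6]
gripper_width: 51.7
gripper_force: 18.0
```

Bail is now at about 184 mm with no contact. I'll continue in small calls.

{"fn": "move_arm", "kwargs": {"plan": [{"tx": -0.05,"ty": 0,"tz": 0.087,"wx": 0,"wy": 0,"wz": 0},{"tx": -0.05,"ty": 0,"tz": 0.087,"wx": 0,"wy": 0,"wz": 0},{"tx": -0.05,"ty": 0,"tz": 0.087,"wx": 0,"wy": 0,"wz": 0},{"tx": 0,"ty": 0,"tz": 0,"wx": 0,"wy": 0,"wz": 0},{"tx": 0,"ty": 0,"tz": 0,"wx": 0,"wy": 0,"wz": 0}]}}

```text
time_s: 13.53
ee_pos: [623.3, 99.0, 146.8]
ee_rot: [179.9, -30.1, -1.6]
force: [-0.1, -0.1, -4.8]
gripper_width: 51.3
gripper_force: 18.0
```

{"fn": "move_arm", "kwargs": {"plan": [{"tx": -0.05,"ty": 0,"tz": 0.087,"wx": 0,"wy": 0,"wz": 0},{"tx": -0.05,"ty": 0,"tz": 0.087,"wx": 0,"wy": 0,"wz": 0},{"tx": -0.05,"ty": 0,"tz": 0.087,"wx": 0,"wy": 0,"wz": 0},{"tx": 0,"ty": 0,"tz": 0,"wx": 0,"wy": 0,"wz": 0},{"tx": 0,"ty": 0,"tz": 0,"wx": 0,"wy": 0,"wz": 0}]}}

```text
time_s: 13.95
ee_pos: [623.3, 99.0, 143.8]
ee_rot: [179.9, -30.1, -1.6]
force: [0.1, -0.0, -4.6]
gripper_width: 51.4
gripper_force: 18.0
```

{"fn": "move_arm", "kwargs": {"plan": [{"tx": -0.05,"ty": 0,"tz": 0.087,"wx": 0,"wy": 0,"wz": 0},{"tx": -0.05,"ty": 0,"tz": 0.087,"wx": 0,"wy": 0,"wz": 0},{"tx": 0,"ty": 0,"tz": 0,"wx": 0,"wy": 0,"wz": 0},{"tx": 0,"ty": 0,"tz": 0,"wx": 0,"wy": 0,"wz": 0}]}}

```text
time_s: 14.28
ee_pos: [623.3, 99.0, 141.8]
ee_rot: [179.9, -30.1, -1.6]
force: [-0.4, 0.3, -4.8]
gripper_width: 51.3
gripper_force: 18.0
```

{"fn": "move_arm", "kwargs": {"plan": [{"tx": -0.05,"ty": 0,"tz": 0.087,"wx": 0,"wy": 0,"wz": 0},{"tx": -0.05,"ty": 0,"tz": 0.087,"wx": 0,"wy": 0,"wz": 0},{"tx": 0,"ty": 0,"tz": 0,"wx": 0,"wy": 0,"wz": 0},{"tx": 0,"ty": 0,"tz": 0,"wx": 0,"wy": 0,"wz": 0}]}}

```text
time_s: 14.62
ee_pos: [623.3, 99.0, 139.8]
ee_rot: [179.9, -30.1, -1.6]
force: [0.2, 0.1, -4.3]
gripper_width: 51.5
gripper_force: 18.0
```

{"fn": "move_arm", "kwargs": {"plan": [{"tx": -0.05,"ty": 0,"tz": 0.087,"wx": 0,"wy": 0,"wz": 0},{"tx": 0,"ty": 0,"tz": 0,"wx": 0,"wy": 0,"wz": 0},{"tx": 0,"ty": 0,"tz": 0,"wx": 0,"wy": 0,"wz": 0},{"tx": 0,"ty": 0,"tz": 0,"wx": 0,"wy": 0,"wz": 0}]}}

```text
time_s: 14.95
ee_pos: [623.4, 99.1, 138.9]
ee_rot: [179.9, -30.1, -1.6]
force: [0.2, -0.1, -5.5]
gripper_width: 51.3
gripper_force: 18.0
```

{"fn": "move_arm", "kwargs": {"plan": [{"tx": -0.05,"ty": 0,"tz": 0.087,"wx": 0,"wy": 0,"wz": 0},{"tx": 0,"ty": 0,"tz": 0,"wx": 0,"wy": 0,"wz": 0},{"tx": -0.05,"ty": 0,"tz": 0.087,"wx": 0,"wy": 0,"wz": 0},{"tx": 0,"ty": 0,"tz": 0,"wx": 0,"wy": 0,"wz": 0},{"tx": 0,"ty": 0,"tz": 0,"wx": 0,"wy": 0,"wz": 0}]}}

```text
time_s: 15.37
ee_pos: [623.3, 99.0, 136.8]
ee_rot: [179.9, -30.1, -1.6]
force: [0.0, 0.5, -4.3]
gripper_width: 51.3
gripper_force: 18.0
```

{"fn": "move_arm", "kwargs": {"plan": [{"tx": -0.05,"ty": 0,"tz": 0.087,"wx": 0,"wy": 0,"wz": 0},{"tx": 0,"ty": 0,"tz": 0,"wx": 0,"wy": 0,"wz": 0},{"tx": 0,"ty": 0,"tz": 0,"wx": 0,"wy": 0,"wz": 0},{"tx": 0,"ty": 0,"tz": 0,"wx": 0,"wy": 0,"wz": 0}]}}

```text
time_s: 15.7
ee_pos: [623.4, 99.0, 135.9]
ee_rot: [179.9, -30.1, -1.6]
force: [0.7, 0.3, -4.9]
gripper_width: 51.1
gripper_force: 18.0
```

{"fn": "move_arm", "kwargs": {"plan": [{"tx": -0.05,"ty": 0,"tz": 0.087,"wx": 0,"wy": 0,"wz": 0},{"tx": 0,"ty": 0,"tz": 0,"wx": 0,"wy": 0,"wz": 0},{"tx": -0.05,"ty": 0,"tz": 0.087,"wx": 0,"wy": 0,"wz": 0},{"tx": 0,"ty": 0,"tz": 0,"wx": 0,"wy": 0,"wz": 0},{"tx": 0,"ty": 0,"tz": 0,"wx": 0,"wy": 0,"wz": 0}]}}

```text
time_s: 16.12
ee_pos: [623.3, 99.0, 133.8]
ee_rot: [179.9, -30.1, -1.6]
force: [-0.4, 0.2, -5.4]
gripper_width: 51.4
gripper_force: 18.0
```

{"fn": "move_arm", "kwargs": {"plan": [{"tx": -0.05,"ty": 0,"tz": 0.087,"wx": 0,"wy": 0,"wz": 0},{"tx": 0,"ty": 0,"tz": 0,"wx": 0,"wy": 0,"wz": 0},{"tx": 0,"ty": 0,"tz": 0,"wx": 0,"wy": 0,"wz": 0},{"tx": 0,"ty": 0,"tz": 0,"wx": 0,"wy": 0,"wz": 0}]}}

```text
time_s: 16.45
ee_pos: [623.6, 99.1, 133.3]
ee_rot: [180.0, -30.1, -1.6]
force: [-1.6, -0.1, -1.9]
gripper_width: 50.9
gripper_force: 18.0
```

Contact: about 3 N has moved onto the hook, with bail at about 167 mm. I'll go a little further.

{"fn": "move_arm", "kwargs": {"plan": [{"tx": -0.03,"ty": 0,"tz": 0.05,"wx": 0,"wy": 0,"wz": 0},{"tx": 0,"ty": 0,"tz": 0,"wx": 0,"wy": 0,"wz": 0},{"tx": 0,"ty": 0,"tz": 0,"wx": 0,"wy": 0,"wz": 0},{"tx": 0,"ty": 0,"tz": 0,"wx": 0,"wy": 0,"wz": 0},{"tx": 0,"ty": 0,"tz": 0,"wx": 0,"wy": 0,"wz": 0}]}}

```text
time_s: 16.87
ee_pos: [623.8, 99.1, 133.0]
ee_rot: [180.0, -30.2, -1.6]
force: [-3.4, -0.4, 2.7]
gripper_width: 51.5
gripper_force: 18.0
```

{"fn": "move_arm", "kwargs": {"plan": [{"tx": -0.09,"ty": 0,"tz": -0.05,"wx": 0,"wy": 0,"wz": 0},{"tx": -0.09,"ty": 0,"tz": -0.05,"wx": 0,"wy": 0,"wz": 0},{"tx": 0,"ty": 0,"tz": 0,"wx": 0,"wy": 0,"wz": 0},{"tx": 0,"ty": 0,"tz": 0,"wx": 0,"wy": 0,"wz": 0}]}}

```text
time_s: 17.2
ee_pos: [622.2, 99.5, 133.0]
ee_rot: [180.0, -30.2, -1.6]
force: [1.6, -0.2, 1.4]
gripper_width: 51.4
gripper_force: 18.0
```

Run:
```python
from h import *
from scipy.spatial.transform import Rotation as R
f=snap('wrist','w6');s=env.state(); print(s['time_s'],s['ee_pos'],s['ee_rot'],s['force'],s['gripper_force'],s['gripper_width'])
T=R.from_euler('xyz',s['ee_rot'],degrees=True).as_matrix(); g=s['ee_pos']-19*T[:,2]; print('grip',g)
cv2.imwrite('pics/c6.png',cv2.resize(f['color'][220:370,220:420],(800,600),interpolation=cv2.INTER_CUBIC)[:,:,::-1])
```

```text
17.25 [622.20118713  99.46698217 132.98967595] [179.99405229 -30.21229487  -1.57374334] [1.4159371  0.79101248 1.89885897] 17.99181032460183 50.98086153128103
grip [612.64394514  99.73153008 149.40884585]
```

View pics/c6.png

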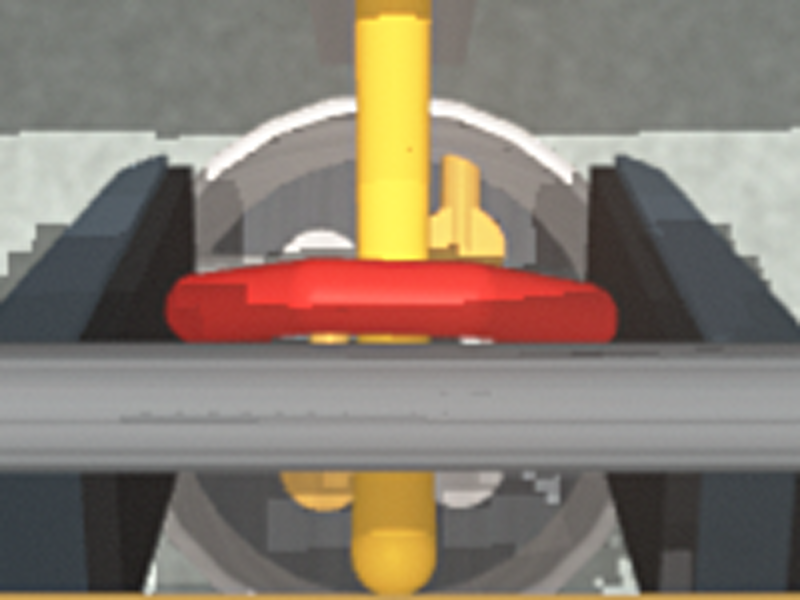

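The crop shows the red bar resting squarely across the hook, with the hook centred at x≈395 and the tip in front at (393,560). About 6 N is on the hook, so I'll ease the grip and then open.

{"fn": "move_arm", "kwargs": {"plan": [{"tx": 0,"ty": 0,"tz": 0,"wx": 0,"wy": 0,"wz": 0},{"tx": 0,"ty": 0,"tz": 0,"wx": 0,"wy": 0,"wz": 0},{"tx": 0,"ty": 0,"tz": 0,"wx": 0,"wy": 0,"wz": 0},{"tx": 0,"ty": 0,"tz": 0,"wx": 0,"wy": 0,"wz": 0}], "force": 4}}

```text
time_s: 17.58
ee_pos: [621.8, 99.3, 132.8]
ee_rot: [180.0, -30.2, -1.6]
force: [1.2, 0.5, 2.9]
gripper_width: 51.7
gripper_force: 4.0
```

{"fn": "move_arm", "kwargs": {"plan": [{"tx": 0,"ty": 0,"tz": 0,"wx": 0,"wy": 0,"wz": 0},{"tx": 0,"ty": 0,"tz": 0,"wx": 0,"wy": 0,"wz": 0},{"tx": 0,"ty": 0,"tz": 0,"wx": 0,"wy": 0,"wz": 0},{"tx": 0,"ty": 0,"tz": 0,"wx": 0,"wy": 0,"wz": 0},{"tx": 0,"ty": 0,"tz": 0,"wx": 0,"wy": 0,"wz": 0},{"tx": 0,"ty": 0,"tz": 0,"wx": 0,"wy": 0,"wz": 0},{"tx": 0,"ty": 0,"tz": 0,"wx": 0,"wy": 0,"wz": 0},{"tx": 0,"ty": 0,"tz": 0,"wx": 0,"wy": 0,"wz": 0}], "gripper": 8.2}}

```text
time_s: 18.25
ee_pos: [621.3, 99.1, 132.2]
ee_rot: [179.9, -30.1, -1.6]
force: [0.8, 0.2, 0.0]
gripper_width: 81.9
gripper_force: 0.0
```

Released cleanly. Now I retreat along the tool axis.

{"fn": "move_arm", "kwargs": {"plan": [{"tx": 0,"ty": 0,"tz": -0.5,"wx": 0,"wy": 0,"wz": 0},{"tx": 0,"ty": 0,"tz": -1,"wx": 0,"wy": 0,"wz": 0},{"tx": 0,"ty": 0,"tz": -1.5,"wx": 0,"wy": 0,"wz": 0},{"tx": 0,"ty": 0,"tz": -1.5,"wx": 0,"wy": 0,"wz": 0},{"tx": 0,"ty": 0,"tz": -1.5,"wx": 0,"wy": 0,"wz": 0},{"tx": 0,"ty": 0,"tz": -1.5,"wx": 0,"wy": 0,"wz": 0},{"tx": 0,"ty": 0,"tz": -1.5,"wx": 0,"wy": 0,"wz": 0},{"tx": 0,"ty": 0,"tz": -1.5,"wx": 0,"wy": 0,"wz": 0},{"tx": 0,"ty": 0,"tz": -1.5,"wx": 0,"wy": 0,"wz": 0},{"tx": 0,"ty": 0,"tz": 0,"wx": 0,"wy": 0,"wz": 0},{"tx": 0,"ty": 0,"tz": 0,"wx": 0,"wy": 0,"wz": 0}]}}

```text
time_s: 19.17
ee_pos: [561.1, 101.1, 237.5]
ee_rot: [-180.0, -30.2, -1.6]
force: [-0.3, -0.9, 0.2]
gripper_width: 81.8
gripper_force: 0.0
```

{"fn": "move_arm", "kwargs": {"plan": [{"tx": 0,"ty": 0,"tz": 0,"wx": 0,"wy": 0,"wz": 0},{"tx": 0,"ty": 0,"tz": 0,"wx": 0,"wy": 0,"wz": 0},{"tx": 0,"ty": 0,"tz": 0,"wx": 0,"wy": 0,"wz": 0},{"tx": 0,"ty": 0,"tz": 0,"wx": 0,"wy": 0,"wz": 0},{"tx": 0,"ty": 0,"tz": 0,"wx": 0,"wy": 0,"wz": 0},{"tx": 0,"ty": 0,"tz": 0,"wx": 0,"wy": 0,"wz": 0},{"tx": 0,"ty": 0,"tz": 0,"wx": 0,"wy": 0,"wz": 0},{"tx": 0,"ty": 0,"tz": 0,"wx": 0,"wy": 0,"wz": 0},{"tx": 0,"ty": 0,"tz": 0,"wx": 0,"wy": 0,"wz": 0},{"tx": 0,"ty": 0,"tz": 0,"wx": 0,"wy": 0,"wz": 0},{"tx": 0,"ty": 0,"tz": 0,"wx": 0,"wy": 0,"wz": 0},{"tx": 0,"ty": 0,"tz": 0,"wx": 0,"wy": 0,"wz": 0}]}}

```text
time_s: 20.17
ee_pos: [561.2, 100.9, 236.1]
ee_rot: [179.9, -30.1, -1.6]
force: [-0.1, -1.2, 0.5]
gripper_width: 82.0
gripper_force: 0.0
```

Run:
```python
from h import *
a=snap('wrist','w7')['color']; 
b=snap('wrist','w8')['color']
for i in range(6): c=grab_frame('wrist')['color']
d=[float(np.abs(x[:270].astype(int)-c[:270]).mean()) for x in(a,b)]; print(d,env.state()['time_s'])
```

```text
[0.9428433641975309, 0.9304128086419753] 20.5667
```

View pics/w7.png

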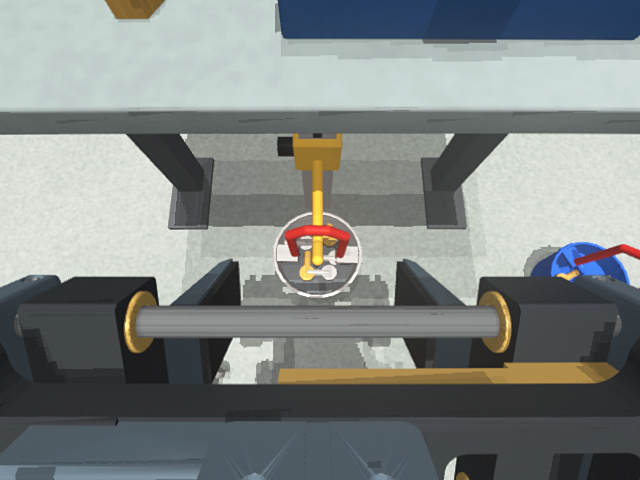

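The pail hangs upright on the hook, bar at (318,231) and rim at (317,255), clear of the gripper. I'll let it settle a little more and hand in.

{"fn": "move_arm", "kwargs": {"plan": [{"tx": 0,"ty": 0,"tz": -0.5,"wx": 0,"wy": 0,"wz": 0},{"tx": 0,"ty": 0,"tz": 0,"wx": 0,"wy": 0,"wz": 0},{"tx": 0,"ty": 0,"tz": 0,"wx": 0,"wy": 0,"wz": 0},{"tx": 0,"ty": 0,"tz": 0,"wx": 0,"wy": 0,"wz": 0},{"tx": 0,"ty": 0,"tz": 0,"wx": 0,"wy": 0,"wz": 0},{"tx": 0,"ty": 0,"tz": 0,"wx": 0,"wy": 0,"wz": 0},{"tx": 0,"ty": 0,"tz": 0,"wx": 0,"wy": 0,"wz": 0},{"tx": 0,"ty": 0,"tz": 0,"wx": 0,"wy": 0,"wz": 0},{"tx": 0,"ty": 0,"tz": 0,"wx": 0,"wy": 0,"wz": 0},{"tx": 0,"ty": 0,"tz": 0,"wx": 0,"wy": 0,"wz": 0},{"tx": 0,"ty": 0,"tz": 0,"wx": 0,"wy": 0,"wz": 0},{"tx": 0,"ty": 0,"tz": 0,"wx": 0,"wy": 0,"wz": 0}]}}

```text
time_s: 21.57
ee_pos: [558.6, 100.9, 240.4]
ee_rot: [179.9, -30.1, -1.6]
force: [0.6, -0.6, 0.4]
gripper_width: 82.1
gripper_force: 0.0
```

```bash
python3 -c "
from workcell import env
print(env.job_done())"
```

```text
the job is handed in; nothing more can be done
None
```

The job is handed in at about 22 s, with no verdict reported: the steel pail hung upright and still on the yellow hook (handle underside about 167 mm up), let go only after the hook took its weight, the gripper is clear, and the arm's path stayed clear of the tee, wrench and ring.

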